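Open the push-to-open glaze cupboard

TASK

The glaze cupboard on the bench has no handle, only a push-to-open catch, and a red-lidded glaze jar stands in the way of its door. With the fingertips, slide that jar along the bench until it is clear of the door's swing, without lifting or tipping it; then press the brass plate on the door until the catch lets go and the door springs ajar, and push the door wide open from behind, to about a right angle, and leave it there. Push gently and grasp nothing, do not let the door hit the jar, and leave the dark-lidded jar, the plaster stamp, the wooden rib and the clay tag where they are.

Things in the scene. Friction and masses are not known exactly. Their poses are not given: they have to be found in the camera images.
- cupboard: Low plywood cupboard screwed to the bench, 160 deep x 220 wide x 210 mm high, white handleless door. Origin: centre of its underside, at bench level. Own -x points out of the front, to the robot; +y to the hinge side (left seen from the robot). Carcass front 80 mm ahead of the origin; shut door's rear face 86 mm, front face 102 mm ahead. Turned up to 0.22 rad either way.
- hinge_line (a point): Point on the door's vertical hinge axis at the height of the door's top edge (210 mm above the bench), at the left end of the door's rear face. The door is a flat panel 220 mm wide from this axis, 16 mm thick, from 5 to 210 mm above the bench, so it sweeps a circle of 220 mm radius.
- door (a joint): Door angle, rad: 0 shut, positive = swung open towards the robot (free edge comes out, then round to the hinge side), stop at 1.75; yields in to -0.027 when pressed. The hinge axis lies in the plane of the door's rear face. Light friction hinge: the door stays where it is left; about 1 N at the free edge moves it.
- latch (a joint): Plunger of the catch, inside, 140 mm from the hinge axis, 183 mm above the bench; m, 0 latched, 0.045 out. Pressing the door in 3 to 4 mm at the plate (about 4 N; firm stop at 5 mm) frees it; as the finger backs off it pushes the door ajar to about 0.33 rad, a gap of 60 mm or more behind the free edge. It stays out. Pressed less, it stays latched.
- push_plate (a point): Centre of the round brass push plate (26 mm) on the door's front face, 190 mm from the hinge axis (30 mm from the free edge) and 28 mm below the door's top edge. Moves with the door.
- free_edge (a point): Top corner of the door's free edge, mid-thickness, 220 mm from the hinge axis, 210 mm above the bench. Moves with the door.
- red_jar_mid (a point): Centre (half-way up, 35 mm above the bench) of the round glaze jar with the red lid, diameter 56 mm, 70 mm high, about 0.24 kg, standing loose in front of the door within its swing.
- dark_jar: Bystander: glaze jar with a dark lid, diameter 62 mm, 77 mm high, standing loose beside the cupboard on one side. Origin: centre of its underside.
- stamp: Bystander: white plaster stamp, diameter 31 mm, 53 mm high, standing loose beside the cupboard on the other side. Origin: centre of its underside.
- wood_rib: Bystander: brown kidney-shaped wooden rib, 45 x 90 x 6 mm, lying on the bench in front and to the left. Origin: centre of its underside.
- clay_tag: Bystander: flat clay tag, 40 x 62 x 5 mm, lying on top of the cupboard. Origin: centre of its underside.
Not all that is in view belongs to the job. What is shaped like the part that bears red_jar_mid but pink is not meant.

How it is judged:
On the way, in this order (a step that is already met when the one before it is completed fails the run):
1. the red-lidded jar stands on the bench clear of the door's swing (centre over 250 mm from the hinge axis), the door still shut (horizontal distance between red_jar_mid and hinge_line above 0.25 m and angle between red_jar_mid's own z axis and vertical below 0.1 rad and value of joint door below 0.05 rad), for 0.2 s.
2. the catch has let go and the door stands ajar (value of joint latch above 0.035 m and value of joint door above 0.2 rad), for 0.1 s.
At the end, for the whole second after the job is handed in: The door stands still, open to at least 1.3 rad (75 degrees), the catch ejected; the red-lidded jar stands upright on the bench with its centre more than 250 mm from the hinge axis (value of joint door above 1.3 rad and velocity of joint door between -0.1 and 0.1 rad/s and value of joint latch above 0.035 m and horizontal distance between red_jar_mid and hinge_line above 0.25 m and angle between red_jar_mid's own z axis and vertical below 0.1 rad and height (world z) of red_jar_mid between 0.03 and 0.04 m); the robot touches nothing.
It fails at once if the red-lidded jar is lifted off the bench (height (world z) of red_jar_mid above 0.043 m).
It fails at once if the red-lidded jar is tipped (angle between red_jar_mid's own z axis and vertical above 0.35 rad).
It fails at once if the door hits the red-lidded jar (contact force between door and red_jar above 0.3 N).
It fails at once if a bystander is moved by more than 15 mm (distance of any of dark_jar, stamp, wood_rib, clay_tag from where it was at the start of the episode above 0.015 m).
It fails at once if the red-lidded jar or the opened door is gripped or rammed (fingers on it with over 30 N; pressing the shut door is free) (contact force between the fingers and red_jar above 30 N or (value of joint door above 0.05 rad and contact force between the fingers and door above 30 N)).
It also fails if it takes over 72 s, if anything falls off the work surface, if the arm or the gripper's body presses on something with over 40 N, if the wrist force passes 120 N, or if a joint passes its speed limit or range.

ROBOT

A 6-joint arm with a two-finger parallel gripper is mounted at the origin on a cart in front of the work surface, level with it; the furniture and walls round the work are solid. World frame = base frame: x ahead of the robot, y to its left, z up, the work surface at z = 0. Lengths are in m, angles in rad, forces in N, time in s.
With the tool pointing down it reaches from about 0.2 to 0.875 m from the base axis. Payload 3.4 kg.
Tool frame: the origin (TCP) lies between the finger pads; the fingertips stand 25 mm ahead of it and the grasp point (between the pads) lies 6 mm ahead of it (r.nose_length is the z of the fingertips in the tool frame, in m); z points along the fingers, x is the direction in which the jaws open and shut, and the axes are right-handed (so a half turn about z gives the same grasp; the last joint's range is limited). The gripper opens to 94 mm and grips with 3 to 60 N. Pads are 16 mm wide; open, the fingers measure 119 mm over their backs; the gripper's body (75 mm by 177 mm) begins 78 mm behind the grasp point.
Start: joints at [-1.257, 0.276, 1.505, -0, 1.361, -0.121], TCP at [0.242, -0.522, 0.23] pointing down, gripper open.
Joint ranges: [-2.89, 2.89], [-0.75, 2.08], [0.22, 2.7], [-1.18, 4.32], [0.11, 2.71], [-2.7, 2.7]. Speed limits (rad/s): [2.57, 2.57, 3.14, 3.14, 3.14, 3.14].

INTERFACE

Orientations are given as a unit quaternion [w, x, y, z].
In Python, from plant import r, gripper_to, inverse_kinematics, vision, models, telemetry gives the robot as it stands. Calls block until the motion is done:
- r.move_to(position, orientation): joint-space move of the TCP to a pose.
- r.move_l(position, rot=None, vel=0.15, guard=None): straight line of the TCP; rot=None keeps the orientation; vel is the mean speed in m/s. With guard (N) it stops when the force on the tool has changed by that much, and returns True; else False.
- r.movej(angles): joint-space move.
- gripper_to(opening, f_grip=None): finger opening in m; f_grip is the grip in N (None keeps the last); returns when the fingers have stopped.
- r.hold(seconds).
- inverse_kinematics(position, orientation): joint angles nearest the present ones, or None.
- vision.snapshot(name): name is "side" or "top" or "wrist"; returns the picture (384x512x3 uint8, red, green, blue); there is no depth.
- vision.get_calibration(name): a dict with "fx", "fy", "cx", "cy" (pixels), "position" and "orientation" of the camera in the world. Camera axes: x right, y down, z forward; pixel columns grow to the right and rows downward; lengths in m; the calibration is good to about 2 mm. A picture is of the moment at which its call begins: read the wrist's pose just before it. get_calibration takes no time and is no camera call; for the wrist camera it gives the pose at the moment of the call.
A pose or a line that the arm cannot do raises r.PlanningError and nothing moves.
- r.sign_off(): hands the job in, once; it reports no verdict.
Trained networks look in the newest picture that a camera, given by its name, has taken for a name from the list of things; names that differ only in an ending like _2 or _b are one class to them, and where a whole thing is asked for, a point or a joint stands for the part that bears it (a point fixed in the world has none). Each returns a list of dicts, best first, with "score" (0 to 1); they miss things now and then, are a little off and sometimes report something else, mostly with a low value. They report only what shows in the picture. A call takes as long as a camera call. They do not tell look-alikes from the thing itself.
- models.boxes_of(thing, camera): "at" ([x, y, z] in m, in world coordinates, good to about 4 mm: the middle of the surface that is visible of it).
- models.regions_of(thing, camera): "pixels" (384x512 bool, what is visible of it).
- models.mark_of(thing, camera): "at" ([x, y, z] in m, in world coordinates, good to about 4 mm: a listed point, or the origin of a listed thing).
Readings, each from a call of its own:
- telemetry.current_t(): time.
- telemetry.current_joints(): joint angles.
- telemetry.current_dq(): joint speeds.
- telemetry.current_joint_efforts(): joint torques, N m.
- telemetry.current_ee_pos(): TCP position.
- telemetry.current_tool_rot(): TCP orientation.
- telemetry.current_wrist_force(): force on the tool from outside, world axes, zero at the start.
- telemetry.current_torque(): the same for the moment, N m.
- telemetry.current_opening(): finger opening in m.
Only numpy, scipy, OpenCV 4.12 (cv2) and the standard library are available. Lean on these libraries where they do the work, as an engineer would, in place of code of your own. Each camera call takes 0.05 s, during which the arm holds its last target.

## Working session

There is one attempt and no reset: what is moved stays moved. The work goes in short steps, each a Python script; the robot and the scene stay as the last script left them, time stands still between calls to the robot, and variables do not carry over. Pictures are saved under pics/ and viewed, and the job is handed in when it is done.

```bash
mkdir -p pics; ls; python3 - <<'E'
from plant import r, vision, models, telemetry
import cv2
for c in ["side","top","wrist"]:
    im=vision.snapshot(c); cv2.imwrite(f"pics/{c}0.png",im[:,:,::-1])
    print(c,vision.get_calibration(c))
    for t in ["cupboard","hinge_line","push_plate","free_edge","red_jar_mid","dark_jar","stamp","wood_rib","clay_tag"]:
        if c!="wrist":
            print(c,t,[(d["at"],round(d["score"],2)) for d in models.mark_of(t,c)[:3]])
print(telemetry.current_t(), r.nose_length)
E
```

```text
pics
side {'fx': 352.37089213433654, 'fy': 352.37089213433654, 'cx': 255.1817070429146, 'cy': 192.70923562562928, 'position': array([ 0.34635036, -0.70658837,  0.57864247]), 'orientation': array([-0.49191656,  0.8557693 , -0.14059881,  0.07686989])}
side cupboard [([0.7341, -0.1122, 0.0011], 0.67)]
side hinge_line [([0.6647, 0.0091, 0.2083], 0.95)]
side push_plate [([0.6218, -0.1753, 0.1835], 0.56)]
side free_edge [([0.6277, -0.2085, 0.2089], 0.59)]
side red_jar_mid [([0.5405, -0.0716, 0.0346], 0.97), ([0.4969, 0.149, 0.0382], 0.84), ([0.3992, -0.1079, 0.0329], 0.82)]
side dark_jar []
side stamp [([0.6803, -0.3075, -0.0063], 0.52)]
side wood_rib [([0.3806, 0.2824, 0.0007], 0.61)]
side clay_tag [([0.7534, -0.1607, 0.207], 0.49)]
top {'fx': 423.3681287441883, 'fy': 423.3681287441883, 'cx': 258.2591324207732, 'cy': 191.3718078433053, 'position': array([0.48926384, 0.02977509, 1.24020985]), 'orientation': array([ 0.03344603, -0.70064739,  0.712165  , -0.02820664])}
top cupboard [([0.7267, -0.1105, -0.0], 0.63)]
top hinge_line [([0.6656, 0.0078, 0.2099], 0.94)]
top push_plate [([0.6203, -0.1813, 0.1865], 0.9), ([0.6778, -0.3021, 0.0008], 0.68)]
top free_edge [([0.6242, -0.2098, 0.2088], 0.77)]
top red_jar_mid [([0.3923, -0.0177, 0.0367], 0.86), ([0.4927, 0.1478, 0.0344], 0.78), ([0.5407, -0.0746, 0.0352], 0.77)]
top dark_jar [([0.7506, 0.074, -0.0001], 0.86)]
top stamp [([0.6798, -0.303, -0.0012], 0.45)]
top wood_rib [([0.3841, 0.2836, -0.0011], 0.95)]
top clay_tag [([0.753, -0.1654, 0.2127], 0.84), ([0.5407, -0.0744, 0.0384], 0.56)]
wrist {'fx': 282.5219165421871, 'fy': 282.5219165421871, 'cx': 258.28748151789796, 'cy': 197.54541547623438, 'position': array([ 0.30748597, -0.49142046,  0.383742  ]), 'orientation': array([ 0.10531083,  0.83605537, -0.53417349, -0.06767363])}
1.05 0.025
```

View pics/side0.png

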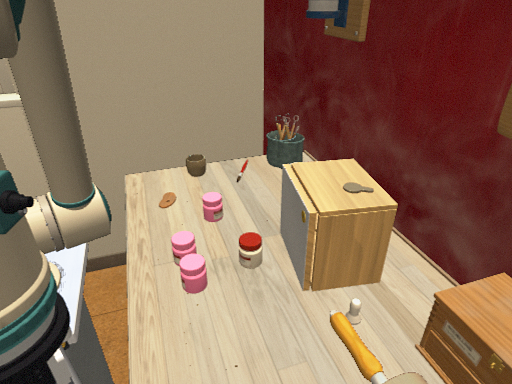

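View pics/top0.png

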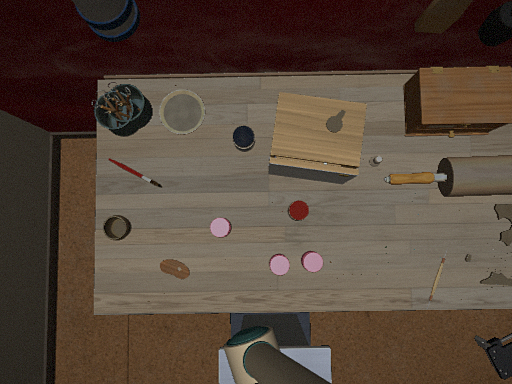

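Candidates for the jar in the top view: red (298,210), and pink (220,228), (279,265) and (313,262). Only the one at (298,210), or (250,250) in the side view, has a red lid and stands before the door. I'll confirm it with a crop and get the tool geometry.

```bash
cat > h.py <<'E'
import numpy as np, cv2
from scipy.spatial.transform import Rotation as R
from plant import r, gripper_to, inverse_kinematics, vision, models, telemetry
def qR(q): return R.from_quat([q[1],q[2],q[3],q[0]])
def down(jx):
    "vertical tool, jaw axis x along (jx)"
    x=np.array([jx[0],jx[1],0.]);x/=np.linalg.norm(x);z=np.array([0,0,-1.]);y=np.cross(z,x)
    q=R.from_matrix(np.stack([x,y,z],1)).as_quat();return np.array([q[3],q[0],q[1],q[2]])
def topix(c,p):
    k=vision.get_calibration(c);q=qR(k["orientation"]).inv().apply(np.array(p)-k["position"])
    return np.array([k["fx"]*q[0]/q[2]+k["cx"],k["fy"]*q[1]/q[2]+k["cy"]])
def plane(c,uv,z):
    k=vision.get_calibration(c);d=qR(k["orientation"]).apply([(uv[0]-k["cx"])/k["fx"],(uv[1]-k["cy"])/k["fy"],1])
    return k["position"]+d*(z-k["position"][2])/d[2]
def redlid(c):
    im=vision.snapshot(c).astype(int)
    m=((im[...,0]>110)&(im[...,1]<45)&(im[...,2]<45)) 
    return im.astype(np.uint8),m
H=np.array([0.665,0.0085])
def snap(c,n):
    im=vision.snapshot(c);cv2.imwrite(f"pics/{n}.png",im[:,:,::-1]);return im
E
python3 - <<'E'
from h import *
p=telemetry.current_ee_pos();q=telemetry.current_tool_rot();k=vision.get_calibration("wrist")
print("cam in tool",qR(q).inv().apply(k["position"]-p), telemetry.current_opening())
print(qR(q).as_matrix().round(2))
a=cv2.imread("pics/side0.png")[130:310,150:400];b=cv2.imread("pics/top0.png")[80:290,200:400]
cv2.imwrite("pics/crop.png",np.hstack([cv2.resize(a,None,fx=1.8,fy=1.8)[:324],cv2.resize(b,(309,324))]))
im,m=redlid("top")
n,l,s,ce=cv2.connectedComponentsWithStats(m.astype(np.uint8))
for i in range(1,n):
    if s[i,4]>60: print(s[i],ce[i],plane("top",ce[i],0.07))
d=np.array([-.3,-.954])
for f in(1,-1):
  for s in (0,.18):
    for z in (.037,.16):
      print(f,s,z,inverse_kinematics([.5405+s*d[0],-.073+s*d[1],z],down(f*d)))
E
```

```text
cam in tool [ 0.00019657 -0.07184754 -0.15322704] 0.09429705231830533
[[ 0.42 -0.91  0.  ]
 [-0.91 -0.42 -0.  ]
 [ 0.   -0.   -1.  ]]
1 0 0.037 [-2.61838006e-01  4.10891726e-01  1.83991079e+00 -4.44089210e-16
  8.90790140e-01  1.61363274e+00]
1 0 0.16 [-2.61838006e-01  2.81183898e-01  1.68090431e+00 -4.44089210e-16
  1.17950445e+00  1.61363274e+00]
1 0.18 0.037 [-5.93846499e-01  4.09911261e-01  1.84174265e+00 -4.44089210e-16
  8.89938742e-01  1.28162424e+00]
1 0.18 0.16 [-5.93846499e-01  2.80009557e-01  1.68263790e+00 -4.44089210e-16
  1.17894520e+00  1.28162424e+00]
-1 0 0.037 [-2.61838006e-01  4.10891726e-01  1.83991079e+00 -4.44089210e-16
  8.90790140e-01 -1.52795992e+00]
-1 0 0.16 [-2.61838006e-01  2.81183898e-01  1.68090431e+00 -4.44089210e-16
  1.17950445e+00 -1.52795992e+00]
-1 0.18 0.037 [-5.93846499e-01  4.09911261e-01  1.84174265e+00 -4.44089210e-16
  8.89938742e-01 -1.85996841e+00]
-1 0.18 0.16 [-5.93846499e-01  2.80009557e-01  1.68263790e+00 -4.44089210e-16
  1.17894520e+00 -1.85996841e+00]
```

View pics/crop.png

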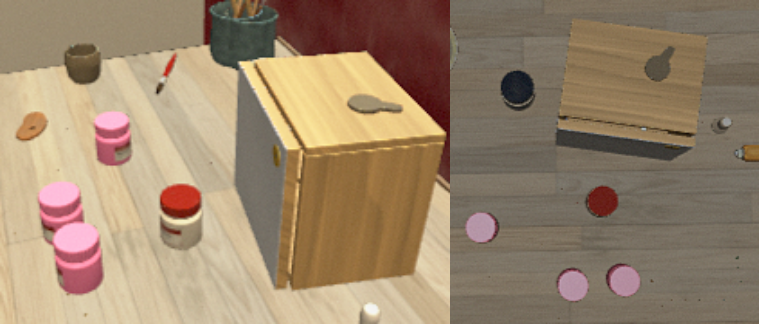

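The crop confirms it: the jar with the cream body and red lid in front of the door is the one meant, and the three pink ones are decoys. Next I refine its position, hover over it, straddle it with open fingers and slide it with one pad.

```bash
python3 - <<'E'
from h import *
def lid(c):
    im=snap(c,"lid_"+c)
    hsv=cv2.cvtColor(im,cv2.COLOR_RGB2HSV).astype(int)
    m=((hsv[...,1]>170)&(hsv[...,2]>60)&((hsv[...,0]<6)|(hsv[...,0]>174)))
    u=topix(c,[.5405,-.073,.065]).astype(int); k=np.zeros_like(m);k[u[1]-18:u[1]+18,u[0]-18:u[0]+18]=1
    v,uu=np.nonzero(m&k); return np.array([uu.mean(),v.mean()]),len(v)
c,n=lid("top");print(c,n,plane("top",c,.066))
for t in("hinge_line","free_edge","push_plate"):
    for cam in("top","side"):
        if cam=="side": vision.snapshot("side")
        print(t,cam,[d["at"] for d in models.mark_of(t,cam)[:1]])
jar=plane("top",c,.066)[:2]
d=np.array([-.3,-.954]);d/=np.linalg.norm(d)
r.move_to([jar[0],jar[1],.20],down(-d))
im=snap("wrist","w1")
print([ (x["at"],x["score"]) for x in models.mark_of("red_jar_mid","wrist")], telemetry.current_t())
E
```

```text
[298.55882353 209.83823529] 272 [ 0.53877825 -0.07319384  0.066     ]
hinge_line top [[0.6676, 0.0081, 0.2108]]
hinge_line side [[0.6639, 0.0098, 0.2107]]
free_edge top [[0.6241, -0.2083, 0.2065]]
free_edge side [[0.6268, -0.2087, 0.2106]]
push_plate top [[0.6201, -0.1789, 0.1891]]
push_plate side [[0.6189, -0.1756, 0.1799]]
[([0.3912, -0.0179, 0.0335], 0.84), ([0.4988, 0.1465, 0.037], 0.74), ([0.3968, -0.1066, 0.0373], 0.69)] 3.6417
```

View pics/w1.png

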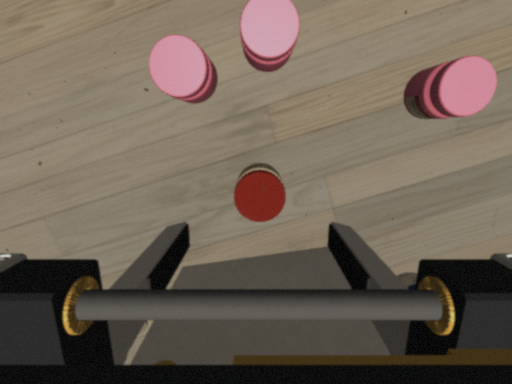

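The wrist view shows the red lid at (260,195), centred in column between the fingers (about x=258). I check its depth by projection, then descend and push.

```bash
python3 - <<'E'
from h import *
print("wrist est",plane("wrist",(260,195),.07))
d=np.array([-.3,-.954]);d/=np.linalg.norm(d)
jar=(plane("wrist",(260,195),.07)[:2]+np.array([.5388,-.0732])+np.array([.5405,-.073]))/3
print(jar)
q=down(-d)
r.move_l([jar[0],jar[1],.14],q,vel=.15)
print(r.move_l([jar[0],jar[1],.038],vel=.08,guard=5), telemetry.current_ee_pos())
# trailing pad starts 47 mm behind, jar 28 -> 19 mm gap; slide
for s,v in ((.012,.05),(.04,.03),(.09,.06),(.15,.06),(.20,.06)):
    g=r.move_l([jar[0]+s*d[0],jar[1]+s*d[1],.038],vel=v,guard=12)
    print(s,g,telemetry.current_wrist_force().round(2),telemetry.current_ee_pos().round(4),telemetry.current_t())
    if g: break
snap("wrist","w2");snap("side","s2")
E
```

```text
wrist est [ 0.53737441 -0.07191688  0.07      ]
[ 0.53889147 -0.07270563]
False [ 0.53937058 -0.07283998  0.038524  ]
0.012 False [ 0.52 -0.27 -0.62] [ 0.5352 -0.0846  0.0381] 6.0083
0.04 False [ 0.57 -0.03 -0.3 ] [ 0.5269 -0.111   0.038 ] 7.0917
0.09 False [-0.31  0.27  0.18] [ 0.5118 -0.1587  0.038 ] 8.075
0.15 False [-0.14 -0.61 -0.36] [ 0.4939 -0.2158  0.038 ] 9.225
0.2 False [-0.43 -0.44 -0.2 ] [ 0.4788 -0.2636  0.038 ] 10.2083
```

View pics/s2.png

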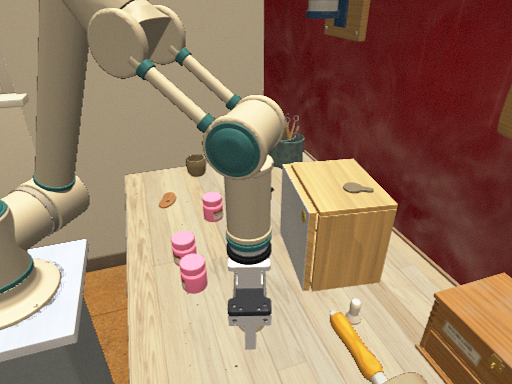

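View pics/w2.png

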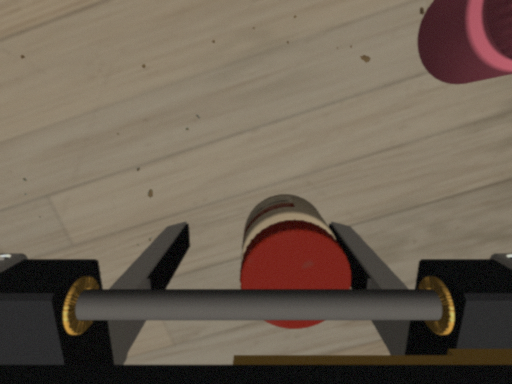

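The jar stands against the trailing finger (right-hand pad in the wrist view, lid at about (296,275)). I back off to centre, lift straight up, and check with the top and side cameras.

```bash
python3 - <<'E'
from h import *
d=np.array([-.3,-.954]);d/=np.linalg.norm(d)
p=telemetry.current_ee_pos()[:2]-.018*d
r.move_l([*p,.038],vel=.05,guard=6)
r.move_l([*p,.14],vel=.1)
r.move_l([.42,-.22,.25],vel=.25)
gripper_to(0.0,5)
for c in("top","side"):
    snap(c,"a3"+c); print(c,[(x["at"],x["score"]) for x in models.mark_of("red_jar_mid",c)])
    print([x["at"] for x in models.mark_of("push_plate",c)][:1])
print(telemetry.current_t(),telemetry.current_opening())
E
```

```text
top [([0.3887, -0.0175, 0.037], 0.66), ([0.4832, -0.2479, 0.0366], 0.65), ([0.4934, 0.1476, 0.033], 0.65), ([0.4011, -0.1097, 0.0353], 0.55)]
[[0.6226, -0.1798, 0.1854]]
side [([0.3913, -0.0171, 0.0374], 0.82), ([0.3967, -0.1092, 0.0316], 0.81), ([0.4854, -0.2447, 0.0383], 0.68), ([0.4973, 0.1484, 0.038], 0.53)]
[[0.6225, -0.1736, 0.179]]
14.375 0.0008439315445810526
```

View pics/a3top.png

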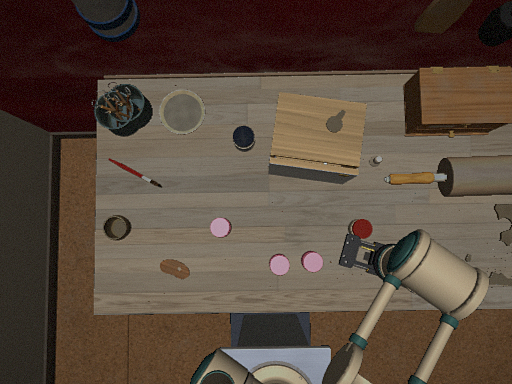

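View pics/a3side.png

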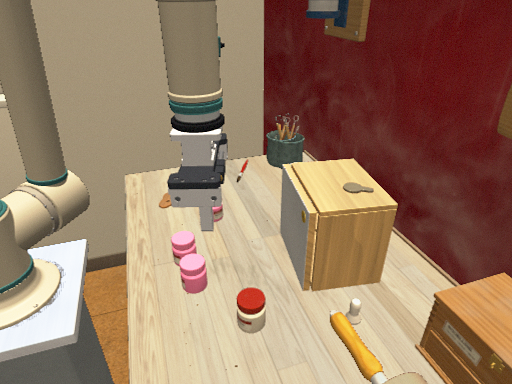

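The red jar stands upright at about (0.484,-0.246), roughly 0.31 m from the hinge, and the door is shut. Now I press the plate with the closed fingers.

```bash
cat >> h.py <<'E'
PSI=-.1446; HG=np.array([.6655,.0088]); N=np.array([-np.cos(PSI),-np.sin(PSI)]); Y=np.array([-np.sin(PSI),np.cos(PSI)])
QD=down(Y)
E
python3 - <<'E'
from h import *
pl=HG-.19*Y+.016*N
r.move_to([*(pl+.10*N),.25],QD)
r.move_l([*(pl+.04*N),.195],vel=.15)
f0=telemetry.current_wrist_force()
g=r.move_l([*(pl-.008*N),.195],vel=.025,guard=14)
p=telemetry.current_ee_pos();print(g,p,"depth along -n from plate:",-(p[:2]-pl)@N,telemetry.current_wrist_force()-f0)
r.hold(.2)
r.move_l([*(pl+.05*N),.195],vel=.06)
r.move_l([*(pl+.13*N),.23],vel=.12)
r.hold(.3)
for c in("top","side"):
    snap(c,"b"+c)
    for t in("free_edge","push_plate"): print(c,t,[(x["at"],x["score"]) for x in models.mark_of(t,c)][:2])
print(telemetry.current_t())
E
```

```text
True [ 0.61631409 -0.17632765  0.19435477] depth along -n from plate: -0.005996316404201282 [-2.22209875  0.61804887  1.7256    ]
top free_edge [([0.5544, -0.1811, 0.2102], 0.9)]
top push_plate [([0.5596, -0.1573, 0.1864], 0.92)]
side free_edge [([0.5587, -0.1856, 0.2094], 0.58)]
side push_plate [([0.5662, -0.1488, 0.1836], 0.96)]
19.575
```

View pics/btop.png

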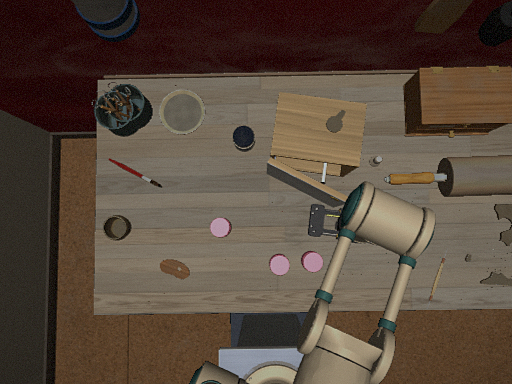

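View pics/bside.png

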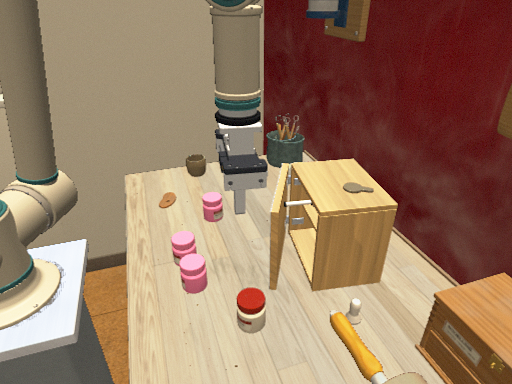

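The plunger is out (white rod at (322,173) in the top view) and the door is ajar, with its free edge at about (0.557,-0.183). Next I enter behind the free edge and sweep along an arc.

```bash
python3 - <<'E'
from h import *
fe=np.array([.5565,-.1833])-HG
l=np.array([-fe@Y,fe@N]); th0=np.arctan2(l[1],l[0])-np.arctan2(.008,.22)
print("theta",th0,np.linalg.norm(fe))
e=lambda t:-Y*np.cos(t)+N*np.sin(t)
tg=lambda t:Y*np.sin(t)+N*np.cos(t)
P=lambda t,rho,h:HG+rho*e(t)-h*tg(t)
Q=lambda t:down(-e(t))
Z=.19
ths=np.arange(th0,1.56,.15)
bad=[t for t in ths if inverse_kinematics([*P(t,.2,.011),Z],Q(t)) is None];print("bad",bad)
print([inverse_kinematics([*P(t,.2,.011),Z],Q(t))[[0,5]].round(2) for t in ths[[0,-1]]])
p=telemetry.current_ee_pos()
r.move_l([p[0],p[1],.29],vel=.2)
r.move_l([*P(th0,.285,.04),.29],Q(th0),vel=.2)
print(r.move_l([*P(th0,.285,.035),Z],vel=.15,guard=6))
print(r.move_l([*P(th0,.203,.030),Z],vel=.08,guard=6),telemetry.current_ee_pos().round(3))
snap("side","c");snap("top","ct");print(telemetry.current_t(),telemetry.current_wrist_force())
E
```

```text
theta 0.3351659872203011 0.22086966745119166
bad []
[array([-0.4 , -1.49]), array([-0.11,  0.  ])]
False
False [ 0.598 -0.186  0.19 ]
22.9083 [ 0.0899967  -0.27259198  0.35865627]
```

View pics/c.png

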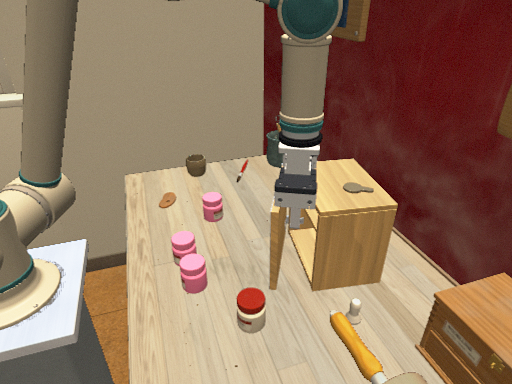

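The fingertips are at (296,218), behind the door's free edge and in the gap. Now I sweep it open.

```bash
python3 - <<'E'
from h import *
e=lambda t:-Y*np.cos(t)+N*np.sin(t)
tg=lambda t:Y*np.sin(t)+N*np.cos(t)
P=lambda t,rho,h:HG+rho*e(t)-h*tg(t)
Q=lambda t:down(-e(t))
Z=.19
print(r.move_l([*P(.335,.2,.012),Z],vel=.03,guard=8))
g=False
for t in np.linspace(.335,1.5,10)[1:]:
    g=r.move_l([*P(t,.2,.010),Z],Q(t),vel=.06,guard=10)
    print(round(t,2),g,telemetry.current_wrist_force().round(1))
    if g: break
r.hold(.3)
snap("side","d");snap("top","dt");print(telemetry.current_t())
for c in("side","top"): print([(x["at"],x["score"]) for x in models.mark_of("free_edge",c)][:2])
E
```

```text
False
0.46 False [ 0.4  0.3 -0. ]
0.59 False [ 0.7  0.4 -0.3]
0.72 False [-0.2  0.4  0.1]
0.85 False [ 0.1 -0.4  0.1]
0.98 False [-0.  -0.8 -0.9]
1.11 False [ 1.  -0.2  0. ]
1.24 False [-0.1 -0.4  0.1]
1.37 False [-0.4 -0.1 -0.7]
1.5 False [-0.   0.1  1.1]
29.35
[([0.4514, 0.0312, 0.2109], 0.94)]
[([0.3817, 0.2852, 0.001], 0.22)]
```

View pics/d.png

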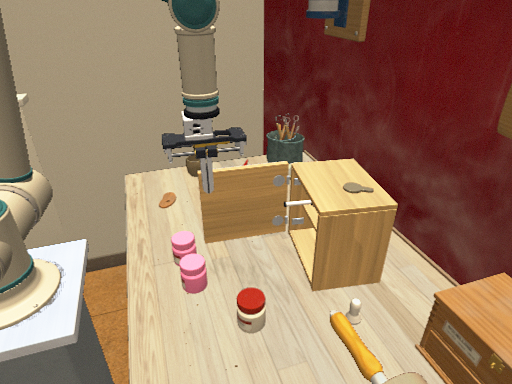

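View pics/dt.png

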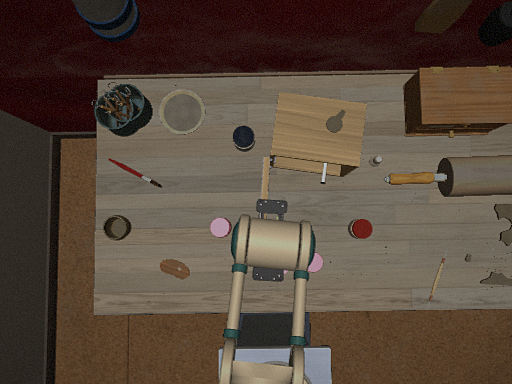

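The door is at roughly a right angle, and the fingertips are at (207,180) by its rear face. I retreat sideways away from the door, then lift and check.

```bash
python3 - <<'E'
from h import *
t=1.5; tg=Y*np.sin(t)+N*np.cos(t)
p=telemetry.current_ee_pos()
r.move_l([*(p[:2]-.05*tg),p[2]],vel=.06)
r.move_l([*(p[:2]-.06*tg),.32],vel=.15)
r.move_l([.32,-.25,.32],vel=.2)
r.hold(.3)
snap("side","e");snap("top","et");print(telemetry.current_t(),telemetry.current_wrist_force().round(2))
for c in("side","top"):
    for n in("free_edge","red_jar_mid","dark_jar","stamp","wood_rib","clay_tag"):
        print(c,n,[(x["at"],round(x["score"],2)) for x in models.mark_of(n,c)][:4])
E
```

```text
33.2417 [-1.34 -0.32 -0.47]
side free_edge [([0.4468, 0.0333, 0.2103], 0.78)]
side red_jar_mid [([0.4845, -0.2445, 0.0353], 0.84), ([0.3903, -0.0149, 0.0384], 0.57)]
side dark_jar [([0.3832, 0.283, -0.0002], 0.59)]
side stamp [([0.6789, -0.3055, -0.0021], 0.54)]
side wood_rib [([0.3832, 0.2854, -0.002], 0.64)]
side clay_tag [([0.751, -0.1612, 0.2081], 0.76)]
top free_edge [([0.4452, 0.0329, 0.2066], 0.81)]
top red_jar_mid [([0.3954, -0.1117, 0.0354], 0.85), ([0.4862, -0.2481, 0.0359], 0.83), ([0.494, 0.146, 0.0359], 0.65), ([0.3889, -0.0174, 0.037], 0.63)]
top dark_jar [([0.7506, 0.0745, -0.0005], 0.65)]
top stamp [([0.6797, -0.3011, -0.0018], 0.53)]
top wood_rib [([0.3815, 0.2861, -0.0025], 0.56)]
top clay_tag [([0.752, -0.1657, 0.2114], 0.78)]
```

View pics/e.png

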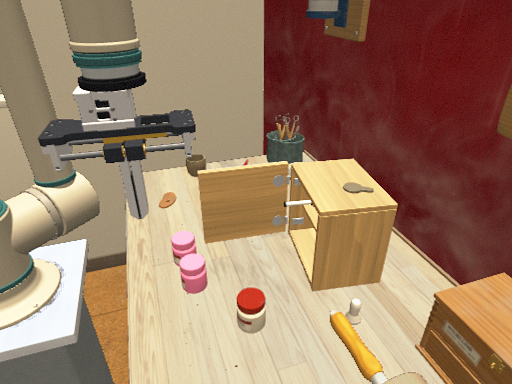

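View pics/et.png

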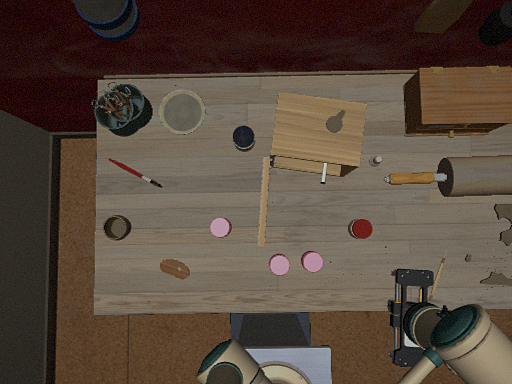

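The door stands at about 1.50 rad (top view: edge from (265,160) to (262,245)), the plunger is out, the jar stands at (361,228), and the arm is clear.

```bash
python3 - <<'E'
from h import *
print(telemetry.current_t()); r.sign_off()
E
```

```text
33.8417
the job is handed in; nothing more can be done
```

The cupboard door is open to about 1.50 rad (86°) and the job is handed in at 33.8 s. `sign_off` reports no verdict, so this rests on my own last checks.

- **Jar:** I straddled the red-lidded jar with open fingers and slid it with one pad, without gripping it. It stands upright at about (0.485, -0.246), roughly 0.31 m from the hinge.
- **Door:** I pressed the brass plate with closed fingers until the catch let go and the door sprang to about 0.34 rad. I then swept it open from behind; wrist-force readings after each step were about 1 N, and the 10 N stop never tripped.
- **Final state:** The plunger is visibly out in both cameras, and the arm was well clear of everything when I handed in.
- **Bystanders:** The dark jar, stamp, rib and tag all read within a few mm of where they started.

**Readings that disagreed:** In the last check, the side camera's `dark_jar` reading fell on the wooden rib, at (0.383, 0.283). I disregarded it because the top camera found the dark jar unmoved. Just after the sweep, the top camera's free-edge reading also fell on the rib. Once the arm had moved away, both cameras agreed on the free edge within about 4 mm.

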